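# Load the analyser with cassettes from the packed rack

### The job

Stock the analyser for its next run: put the black strip block that lies in front of the lanes into the white tray, then take every blue-tabbed cassette out of the packed rack by tipping its top out towards you from under the keeper bar, and slide each one upright into a lane of its own until it is fully home and the spring detent holds it. Once all of them are home, press the green start button fully down and let go; leave the grey-tabbed cassettes standing in the rack, and the jar and the tip box where they are.

Things in the scene. Friction and masses are not known exactly. Their poses are not given: they have to be found in the camera images.
- rack: Fixed white rack, 126 x 222 x 116 mm, open to its local -x (roughly towards the robot). Origin: centre of underside, z up; floor top z=6 mm. Six slots along y, centres -85, -51, -17, 17, 51, 85 mm, between 2 mm fins 30 mm tall (1 mm play each side); cassettes stand 4 mm apart, origins at rack x=0, z=6 mm, yaw as the rack's. Back wall inner face x=58 mm.
- rack_lip (a point): Middle of the front lip's top inner edge (rack x=-53, z=27 mm), axes as the rack's. An aluminium keeper bar at the rear (rack x 42-64, z 105-111) overhangs the cassettes' rear top edges by 8 mm, 14 mm above them: no straight lift clears the lip. Turn a cassette about this edge, top to -x, by 0.2 to 0.3 rad, lift its foot 25 mm, then draw it out to -x.
- dock: Fixed loading dock, 212 mm wide. Origin: on the table under the middle of the lane mouths; z up; cassettes slide in to +x, their x along it. Plate top z=6 mm from x=-112: flat apron to x=-20 (stand a cassette here before its lane), lanes x 0-101.5, then a console 56 mm tall as end stop. Lane centres y=72, 24, -24, -72 mm (lane1-4); noses at x -18 to 0 guide a foot up to 7 mm off-centre.
- lane1 (a point): Where the origin of a cassette fully home in lane1 lies: on the lane floor, dock x=51 mm, z=6 mm, axes as the dock's. The lane is 33 mm wide; lips over the foot leave a 24 mm slot (z 15.2-19.2 mm).
- lane2 (a point): Where the origin of a cassette fully home in lane2 lies: on the lane floor, dock x=51 mm, z=6 mm, axes as the dock's. The lane is 33 mm wide; lips over the foot leave a 24 mm slot (z 15.2-19.2 mm).
- lane3 (a point): Where the origin of a cassette fully home in lane3 lies: on the lane floor, dock x=51 mm, z=6 mm, axes as the dock's. The lane is 33 mm wide; lips over the foot leave a 24 mm slot (z 15.2-19.2 mm).
- lane4 (a point): Where the origin of a cassette fully home in lane4 lies: on the lane floor, dock x=51 mm, z=6 mm, axes as the dock's. The lane is 33 mm wide; lips over the foot leave a 24 mm slot (z 15.2-19.2 mm).
- detent1 (a joint): Sprung detent roller in the floor of lane1 (crest at dock x=76 mm, 3 mm proud): 0 = up, to 0.0045 m pressed. The front of the foot presses it in passing; it rises into the foot's notch when the cassette is home. A push of 3 to 10 N carries a cassette over it.
- detent2 (a joint): Sprung detent roller in the floor of lane2 (crest at dock x=76 mm, 3 mm proud): 0 = up, to 0.0045 m pressed. The front of the foot presses it in passing; it rises into the foot's notch when the cassette is home. A push of 3 to 10 N carries a cassette over it.
- detent3 (a joint): Sprung detent roller in the floor of lane3 (crest at dock x=76 mm, 3 mm proud): 0 = up, to 0.0045 m pressed. The front of the foot presses it in passing; it rises into the foot's notch when the cassette is home. A push of 3 to 10 N carries a cassette over it.
- detent4 (a joint): Sprung detent roller in the floor of lane4 (crest at dock x=76 mm, 3 mm proud): 0 = up, to 0.0045 m pressed. The front of the foot presses it in passing; it rises into the foot's notch when the cassette is home. A push of 3 to 10 N carries a cassette over it.
- start_button (a joint): Green start button, 30 mm across, on top of the dock's console; 0 = released, 0.006 m = fully down (5 N), springs back.
- start_button_top (a point): Centre of the top face of the green start button; press straight down.
- parts_tray: Fixed white open tray, 110 (x) x 190 (y) mm outside, walls 4 mm thick and 22 mm tall, floor 4 mm. Origin: centre of its underside, z up.
- strip_block: Loose black eight-well strip block, 26 (x) x 130 (y) x 31 (z) mm, 0.1 kg, solid. Origin: centre of its underside. At first it lies on the dock's apron across the lane mouths.
- blue_cassette_1: blue-tabbed off-white cassette, 100 (x) x 30 (y) x 85 (z) mm, 0.24-0.38 kg, upright in the rack. Origin: centre of underside, z up, -x to the rack's open front. Pull tab on top: blue, 10 (x) x 18 (y) mm, centre at x=-18, y=0, z 85 to 115 mm; pinch it across its 10 mm. Foot 30 mm wide, z 0-8, notched underneath at x 15-35; sides undercut to 20 mm at z 8-16. To load; absent ones read None.
- blue_cassette_2: blue-tabbed off-white cassette, 100 (x) x 30 (y) x 85 (z) mm, 0.24-0.38 kg, upright in the rack. Origin: centre of underside, z up, -x to the rack's open front. Pull tab on top: blue, 10 (x) x 18 (y) mm, centre at x=-18, y=0, z 85 to 115 mm; pinch it across its 10 mm. Foot 30 mm wide, z 0-8, notched underneath at x 15-35; sides undercut to 20 mm at z 8-16. To load; absent ones read None.
- blue_cassette_3: blue-tabbed off-white cassette, 100 (x) x 30 (y) x 85 (z) mm, 0.24-0.38 kg, upright in the rack. Origin: centre of underside, z up, -x to the rack's open front. Pull tab on top: blue, 10 (x) x 18 (y) mm, centre at x=-18, y=0, z 85 to 115 mm; pinch it across its 10 mm. Foot 30 mm wide, z 0-8, notched underneath at x 15-35; sides undercut to 20 mm at z 8-16. To load; absent ones read None.
- blue_cassette_4: blue-tabbed off-white cassette, 100 (x) x 30 (y) x 85 (z) mm, 0.24-0.38 kg, upright in the rack. Origin: centre of underside, z up, -x to the rack's open front. Pull tab on top: blue, 10 (x) x 18 (y) mm, centre at x=-18, y=0, z 85 to 115 mm; pinch it across its 10 mm. Foot 30 mm wide, z 0-8, notched underneath at x 15-35; sides undercut to 20 mm at z 8-16. To load; absent ones read None.
- grey_cassette_1: grey-tabbed off-white cassette, 100 (x) x 30 (y) x 85 (z) mm, 0.24-0.38 kg, upright in the rack. Origin: centre of underside, z up, -x to the rack's open front. Pull tab on top: grey, 10 (x) x 18 (y) mm, centre at x=-18, y=0, z 85 to 115 mm; pinch it across its 10 mm. Foot 30 mm wide, z 0-8, notched underneath at x 15-35; sides undercut to 20 mm at z 8-16. Stays in the rack.
- grey_cassette_2: grey-tabbed off-white cassette, 100 (x) x 30 (y) x 85 (z) mm, 0.24-0.38 kg, upright in the rack. Origin: centre of underside, z up, -x to the rack's open front. Pull tab on top: grey, 10 (x) x 18 (y) mm, centre at x=-18, y=0, z 85 to 115 mm; pinch it across its 10 mm. Foot 30 mm wide, z 0-8, notched underneath at x 15-35; sides undercut to 20 mm at z 8-16. Stays in the rack.
- tip_box_1: Bystander: green tip box with clear lid, 84 x 101 x 62 mm, origin under its centre. Leave alone.
- jar_2: Bystander: small clear reagent jar with dark cap, 43 mm across, 72 mm tall, origin under its centre. Leave alone.
Not all that is in view belongs to the job. What is shaped like the blue_cassette_1 but pink or purple is not meant.

How it is judged:
By the outcome, as a careful person would: the job done as asked, in the order asked, and still so for the second after the job is handed in, with the robot touching nothing.
Of blue_cassette_1, blue_cassette_2, blue_cassette_3, blue_cassette_4 only 3 to 4 are there at a start; the rules pass over those that are not, and their reading is None.
At some moment in a run one of strip_block may be knocked a few centimetres aside while the robot is not near it.
It also fails if it takes over 210 s, if anything falls off the work surface, if the arm or the gripper's body presses on something with over 40 N, if the wrist force passes 120 N, or if a joint passes its speed limit or range.

### The arm

A 6-joint arm with a two-finger parallel gripper is mounted at the origin on a cart in front of the work surface, level with it; the furniture and walls round the work are solid. World frame = base frame: x ahead of the robot, y to its left, z up, the work surface at z = 0. Lengths are in m, angles in rad, forces in N, time in s.
With the tool pointing down it reaches from about 0.275 to 0.725 m from the base axis. Payload 15.9 kg.
Tool frame: the origin (TCP) lies at the very end of the fingers, on their centre line; the grasp point (between the pads) lies 19 mm behind it (robot.grasp_offset is the distance from the TCP to the grasp point, in m); z points along the fingers, y is the direction in which the jaws open and shut (so a half turn about z gives the same grasp; the last joint's range is limited). The gripper opens to 85 mm and grips with 20 to 120 N. Pads are 22 mm wide; open, the fingers measure 114 mm over their backs; the gripper's body (76 mm by 85 mm) begins 54 mm behind the grasp point. The pads swing forward as they close: fully open they stand 13 mm farther back than shut.
Start: joints at [-1.344, 0.213, -0.034, 1.323, 0, 1.571], TCP at [0.112, -0.487, 0.231] pointing down, gripper open.
Joint ranges: [-2.98, 2.98], [-0.74, 1.72], [-1.14, 1.35], [-2.1, 2.04], [-1.57, 1.44], [-3.14, 3.14]. Speed limits (rad/s): [1.89, 1.89, 2.39, 2.57, 3.14, 3.14].

### API

Orientations are given as a 3x3 rotation matrix whose columns are the frame's x, y, z axes.
In Python, from bench import robot gives the robot as it stands. The module is installed in compiled form; this text tells all that it offers.
- The arm moves only by the shell command python3 -m pendant 'ROWS' [FORCE]. ROWS is JSON, a list of rows, each a list of 7 numbers: the finger opening in mm, from 0 to 85.4, then the shift along the tool's x, y, z in units of 30 mm (1.0 is 30 mm), then the turn, a rotation vector about the tool's x, y, z in units of 5 degrees (1.0 is 5 degrees). A call has exactly 10 rows; each row is the pose to reach, as a shift and turn from the pose commanded when the call began, along the tool's axes at that moment; what a row does not reach only later rows make up. A row lasts 1/10 s, in which the tool goes at most 50 mm and 8.59 degrees, less where a joint would pass 70% of its speed; a pose out of reach is approached as far as the arm can. A call with a gripper value outside its range is refused whole. The fingers move at their own pace and stop on an object; FORCE is the grip in N (left out, the last holds). Time passes only in rows, so rows that repeat a pose let the fingers close, or fill a call up. It gives the time, the measured TCP pose, the force and the opening at its end, in the units of the state.
- robot.observe(): the state, without advancing time (a new reading comes with each control period).
- robot.capture(name): name is "scene" or "top"; returns (picture, depth): 480x640x3 uint8, red, green, blue; 480x640 float32, m along the optical axis (not along the pixel's ray), 0 where there is no reading.
- robot.get_calibration(name): a dict with "mtx" (3x3 intrinsics, pixels), "k1" (the pictures are not rectified: a ray, as slopes to the right and down, at radius r is drawn at 1 + k1 r^2 times it, then the intrinsics apply), "world_from_camera" (4x4, takes a point from camera to world coordinates). Camera axes: x right, y up, looking along -z (the intrinsics and any distortion apply to the point x, -y, -z); pixel columns grow to the right and rows downward; lengths in m; the calibration is good to about 2 mm. A picture is of the moment at which its call begins. get_calibration takes no time and is no camera call.
- robot.sign_off(): hands the job in, once; it reports no verdict.
Trained networks look in the newest picture that a camera, given by its name, has taken for a name from the list of things; names that differ only in an ending like _2 or _b are one class to them, and where a whole thing is asked for, a point or a joint stands for the part that bears it (a point fixed in the world has none). Each returns a list of dicts, best first, with "confidence" (0 to 1); they miss things now and then, are a little off and sometimes report something else, mostly with a low value. They report only what shows in the picture. A call takes as long as a camera call. They do not tell look-alikes from the thing itself.
- robot.look_for(target, camera): "rect" ([left, top, right, bottom] in pixels, round what is visible of it).
- robot.mark_of(target, camera): "uv" ([column, row] in pixels: a listed point, or the origin of a listed thing).
The state is a dict: "time_s": time; "qpos": joint angles; "joint_vel": joint speeds; "joint_torque": joint torques, N m; "tcp_pos": TCP position; "tool_rot": TCP orientation; "contact_force": force on the tool from outside, world axes, zero at the start; "ft_torque": the same for the moment, N m; "opening": finger opening in m.
Only numpy, scipy, OpenCV 4.12 (cv2) and the standard library are available. Lean on these libraries where they do the work, as an engineer would, in place of code of your own. Each camera call takes 0.05 s, during which the arm holds its last target. There are 200 camera calls.

## Working session

There is one attempt and no reset: what is moved stays moved. The work goes in short steps, Python scripts to look and compute and a shell command to move; the robot and the scene stay as the last step left them, time stands still between calls to the robot, and variables do not carry over. Pictures are saved under pics/ and viewed, about 12 in all and at most 16, crops included, and the job is handed in when it is done.

```bash
mkdir -p pics; cat > h.py <<'E'
import numpy as np, cv2
from bench import robot
def snap(cam,fn=None):
    p,d=robot.capture(cam)
    if fn: cv2.imwrite('pics/'+fn,p[:,:,::-1])
    return p,d
def rays(cam,uv):
    c=robot.get_calibration(cam);K=c['mtx'];k=c['k1']
    uv=np.atleast_2d(np.asarray(uv,float))
    x=np.stack([(uv[:,0]-K[0,2])/K[0,0],(uv[:,1]-K[1,2])/K[1,1]],1)
    u=x.copy()
    for _ in range(20): u=x/(1+k*(u**2).sum(1,keepdims=True))
    return u,np.array(c['world_from_camera'])
def world(cam,uv,z=None,d=None):
    """on plane z, or with depths d"""
    u,T=rays(cam,uv)
    v=np.c_[u[:,0],-u[:,1],-np.ones(len(u))]
    w=v@T[:3,:3].T;o=T[:3,3]
    s=(z-o[2])/w[:,2] if d is None else np.asarray(d)
    return o+w*s[:,None]
def cloud(cam,d):
    vv,uu=np.mgrid[0:480,0:640]
    P=world(cam,np.c_[uu.ravel(),vv.ravel()],d=d.ravel()).reshape(480,640,3)
    P[d<=0]=np.nan
    return P
E
python3 - <<'E'
from h import *
for c in('scene','top'):
    snap(c,c+'0.png'); k=robot.get_calibration(c); print(c,np.round(k['mtx'],1).tolist(),k['k1'],np.round(k['world_from_camera'],3).tolist())
    for t in['rack','rack_lip','dock','lane1','lane4','start_button_top','parts_tray','strip_block','blue_cassette_1','grey_cassette_1','jar_2','tip_box_1']:
        print(t,[(np.round(m['uv']).tolist(),round(m['confidence'],2)) for m in robot.mark_of(t,c)])
print(robot.observe())
E
```

```text
scene [[506.3, 0.0, 322.2], [0.0, 506.3, 236.4], [0.0, 0.0, 1.0]] -0.10712743470713378 [[-0.721, 0.495, -0.485, -0.06], [-0.693, -0.529, 0.49, 0.696], [-0.013, 0.689, 0.724, 1.083], [0.0, 0.0, 0.0, 1.0]]
rack [([294.0, 289.0], 0.58), ([416.0, 235.0], 0.37)]
rack_lip [([273.0, 305.0], 0.72), ([310.0, 290.0], 0.62), ([298.0, 280.0], 0.23), ([307.0, 266.0], 0.19)]
dock [([410.0, 225.0], 0.85), ([415.0, 234.0], 0.64)]
lane1 [([379.0, 231.0], 0.89), ([390.0, 219.0], 0.82), ([399.0, 211.0], 0.66), ([408.0, 203.0], 0.64)]
lane4 [([379.0, 231.0], 0.89), ([390.0, 219.0], 0.82), ([399.0, 211.0], 0.66), ([408.0, 203.0], 0.64)]
start_button_top [([365.0, 198.0], 0.46)]
parts_tray [([336.0, 328.0], 0.75)]
strip_block [([420.0, 234.0], 0.98)]
blue_cassette_1 [([313.0, 267.0], 0.97), ([294.0, 281.0], 0.87), ([279.0, 293.0], 0.8), ([232.0, 341.0], 0.68), ([285.0, 375.0], 0.68)]
grey_cassette_1 [([273.0, 301.0], 0.74), ([292.0, 286.0], 0.69), ([312.0, 265.0], 0.69)]
jar_2 [([261.0, 240.0], 0.88), ([278.0, 292.0], 0.7), ([389.0, 222.0], 0.69), ([290.0, 286.0], 0.54)]
tip_box_1 [([307.0, 215.0], 0.82),
[... 1116 characters left out ...]
371e+00,
       -7.32179476e-06,  1.57081515e+00]), 'joint_vel': array([ 0.00022238, -0.00066212,  0.00130132, -0.00051863, -0.00017186,
       -0.00033723]), 'joint_torque': array([-9.12623909e-05, -6.85960507e+01,  4.87326407e+01,  1.37388539e-03,
       -7.75943158e-05,  2.07482816e-05]), 'tcp_pos': array([ 0.11241285, -0.48718159,  0.23131282]), 'tool_rot': array([[ 9.74400377e-01,  2.24819718e-01, -3.97634248e-06],
       [ 2.24819718e-01, -9.74400377e-01, -1.53321998e-05],
       [-7.32153044e-06,  1.40457410e-05, -1.00000000e+00]]), 'contact_force': array([0.18220653, 0.61607964, 0.25489497]), 'ft_torque': array([ 0.00089902, -0.00387384,  0.00582234]), 'opening': 0.08536493354608045}
```

```bash
python3 -c "
import cv2
a=cv2.imread('pics/top0.png')[130:360,130:500];cv2.imwrite('pics/t1.png',cv2.resize(a,None,fx=2.15,fy=2.15,interpolation=3))"
```

```text
(no output)
```

View pics/t1.png

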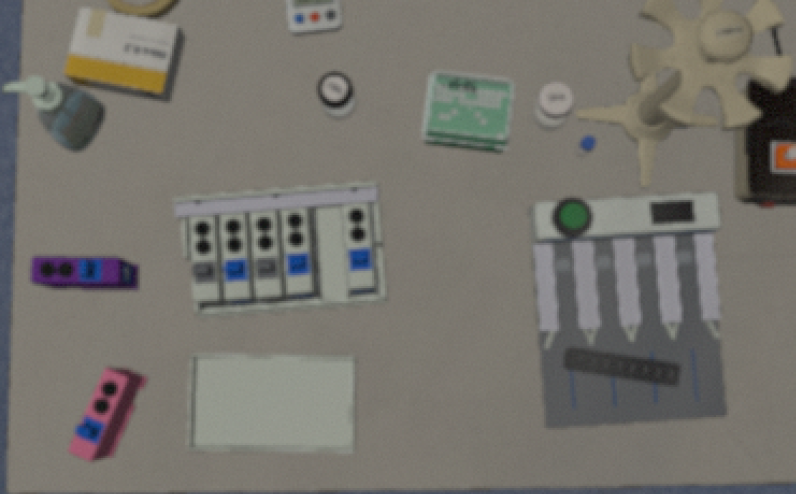

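View pics/scene0.png

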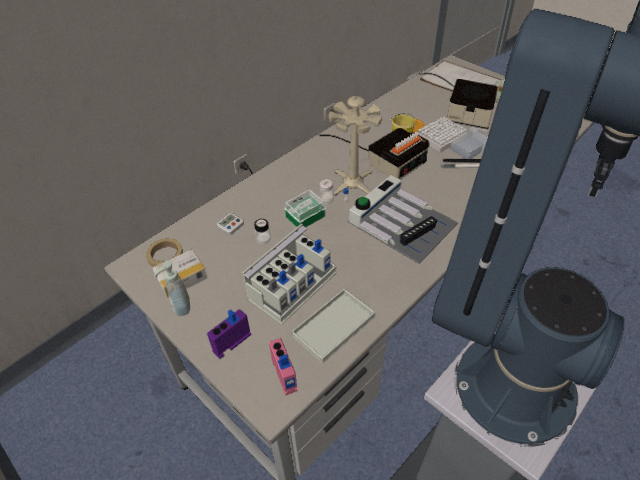

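The top view shows six rack slots: grey, blue, grey, blue, empty, blue, from left (+y) to right. So there are 3 blue cassettes. The strip block lies skewed on the apron, the tray is in front of the rack, and the pink and purple look-alikes stand to the left. Next I'll get precise poses from depth.

```bash
cat > meas.py <<'E'
from h import *
def comp(mask,P,name,minn=15,box=True):
    n,l,s,c=cv2.connectedComponentsWithStats(mask.astype(np.uint8))
    for i in range(1,n):
        if s[i,4]<minn: continue
        Q=P[l==i]; Q=Q[~np.isnan(Q[:,0])]
        if len(Q)<minn: continue
        r=cv2.minAreaRect((Q[:,:2]*1000).astype(np.float32))
        print(name,s[i,4],'px',np.round(c[i]).tolist(),'med z %.1f'%(1000*np.median(Q[:,2])),'rect',np.round(r[0],1),np.round(r[1],1),round(r[2],1))
E
python3 - <<'E'
from meas import *
p,d=snap('top');P=cloud('top',d)
Z=P[...,2]; hsv=cv2.cvtColor(p,cv2.COLOR_RGB2HSV)
reg=np.zeros((480,640),bool);reg[130:360,130:500]=1
print('table z',np.nanmedian(Z[330:350,300:370]))
H,S,V=hsv[...,0],hsv[...,1],hsv[...,2]
comp(reg&(H>100)&(H<125)&(S>130)&(V>90),P,'blue')
comp(reg&(Z>.049)&(Z<.062),P,'z56',60)
comp(reg&(Z>.080)&(Z<.098),P,'z91',60)
comp(reg&(Z>.103)&(Z<.116),P,'z111',20)
comp(reg&(Z>.115)&(Z<.128),P,'z121',8)
comp(reg&(Z>.013)&(Z<.028),P,'z22',60)
comp(reg&(Z>.030)&(Z<.043)&(V<90),P,'strip',60)
comp(reg&(H>45)&(H<85)&(S>120)&(Z>.05),P,'green',30)
comp(reg&(Z>.003)&(V<135)&(Z<.012),P,'plate',200)
E
```

```text
table z -0.001085416386356508
blue 17 px [403.0, 196.0] med z 49.9 rect [ 721.2 -199.2] [ 8.9 11.5] 60.7
blue 71 px [297.0, 250.0] med z 109.5 rect [584.   62.6] [19.5 18.7] 5.2
blue 69 px [268.0, 252.0] med z 104.6 rect [579.1 130.4] [18.9 18.6] 7.3
blue 88 px [171.0, 255.0] med z 87.2 rect [575.3 361.3] [27.  22.3] 88.7
blue 69 px [239.0, 255.0] med z 100.9 rect [574.  198.6] [20.1 17.3] 1.7
blue 67 px [171.0, 330.0] med z 95.4 rect [401.  354.8] [17.9 19.3] 74.5
z56 913 px [348.0, 179.0] med z 59.4 rect [763.  -62.4] [93.2 74.9] 82.2
z56 67 px [167.0, 187.0] med z 55.2 rect [754.4 390.6] [25.2 64.8] 56.1
z56 74 px [484.0, 218.0] med z 55.5 rect [ 664.7 -394.1] [77.6 32.3] 46.0
z56 1277 px [427.0, 230.0] med z 54.9 rect [ 633.8 -241.4] [ 45.7 213.5] 2.9
z91 850 px [489.0, 194.0] med z 87.3 rect [ 721.2 -399.6] [ 55.7 136.3] 85.4
z91 118 px [162.0, 182.0] med z 90.1 rect [758.2 395. ] [33.1 55.7] 63.2
z91 464 px [296.0, 244.0] med z 90.0 rect [598.2  65.5] [94.5 29.9] 3.8
z91 470 px [268.0, 246.0] med z 90.3 rect [593.4 133.4] [94.9 30.5] 3.9
z91 446 px [239.0, 249.0] med z 89.7 rec
[... 1936 characters left out ...]
.   22.5] 3.2
z22 425 px [440.0, 260.0] med z 17.8 rect [ 555.5 -295. ] [119.7  63. ] 2.8
z22 374 px [459.0, 259.0] med z 18.0 rect [ 556.4 -340.7] [123.5  24.2] 2.7
z22 420 px [421.0, 261.0] med z 17.8 rect [ 553.  -237.2] [119.2  40.9] 2.7
z22 418 px [402.0, 263.0] med z 18.3 rect [ 551.9 -198.2] [123.   36.6] 10.5
z22 209 px [264.0, 272.0] med z 24.8 rect [544.1 144.3] [ 15.5 216.4] 4.1
z22 430 px [254.0, 317.0] med z 20.3 rect [426.7 168.9] [189.3 110. ] 89.4
strip 435 px [419.0, 300.0] med z 33.7 rect [ 463.2 -232.5] [131.4  26.2] 80.4
green 61 px [395.0, 229.0] med z 76.8 rect [ 631.6 -173. ] [22.4 20. ] 48.6
plate 3680 px [423.0, 290.0] med z 5.7 rect [ 505.3 -247.6] [215.6 215.5] 2.9
```

```bash
cat > g.py <<'E'
"""g.py x y z(mm) yawdeg [tiltdeg]: units from the current pose; tool y at yaw, z down, tilted top to -x(of tool y)"""
import sys,numpy as np
from bench import robot
from scipy.spatial.transform import Rotation as R
def rot(yaw,tilt=0):
    a=np.radians(yaw);y=np.array([np.cos(a),np.sin(a),0]);z=np.array([0,0,-1.]);x=np.cross(y,z)
    M=np.c_[x,y,z]
    ax=np.array([-np.sin(a),np.cos(a),0])*(-np.radians(tilt))  # top to -x
    return R.from_rotvec(ax).as_matrix()@M
a=[float(v) for v in sys.argv[1:]]
s=robot.observe();T=s['tool_rot'];p=s['tcp_pos']
sh=T.T@(np.array(a[:3])/1000-p)/.03
tr=np.degrees(R.from_matrix(T.T@rot(*a[3:])).as_rotvec())/5
print('now',np.round(p*1000,1),'F',np.round(s['contact_force'],1),'t',round(s['time_s'],2),'open',round(s['opening']*1000,1))
print('shift',np.round(sh,2),'turn',np.round(tr,2))
E
python3 g.py 464 -226.5 110 -9.6
```

```text
now [ 112.4 -487.2  231.3] F [-0.3 -0.5  0.1] t 1.35 open 85.6
shift [13.37 -5.83  4.04] turn [ -0.    -0.   -13.48]
```

```bash
R='x'; python3 -m pendant '[[45,13.37,-5.83,4.04,0,0,-13.48],[45,13.37,-5.83,4.04,0,0,-13.48],[45,13.37,-5.83,4.04,0,0,-13.48],[45,13.37,-5.83,4.04,0,0,-13.48],[45,13.37,-5.83,4.04,0,0,-13.48],[45,13.37,-5.83,4.04,0,0,-13.48],[45,13.37,-5.83,4.04,0,0,-13.48],[45,13.37,-5.83,4.04,0,0,-13.48],[45,13.37,-5.83,4.04,0,0,-13.48],[45,13.37,-5.83,4.04,0,0,-13.48]]' 40
python3 g.py 464 -226.5 110 -9.6
python3 -c "
from meas import *
p,d=snap('scene');P=cloud('scene',d);V=p.max(2);Z=P[...,2]
comp((Z>.030)&(Z<.043)&(V<90)&(P[...,0]>.4)&(P[...,0]<.52)&(P[...,1]<-.1)&(P[...,1]>-.35),P,'strip',60)
print(robot.mark_of('strip_block','scene'))"
```

```text
time_s: 2.35
tcp_pos: [0.4666, -0.2232, 0.1085]
tool_rot: [[0.162, 0.987, -0.001], [0.987, -0.162, 0.001], [0.001, -0.001, -1.0]]
contact_force: [-1.8, 1.0, 0.4]
opening: 0.0452
now [ 466.6 -223.2  108.5] F [-1.8  1.   0.4] t 2.35 open 45.2
shift [-0.12 -0.07 -0.05] turn [-0.01 -0.01  0.05]
strip 254 px [417.0, 228.0] med z 34.5 rect [ 462.  -228.7] [133.7  30.6] 78.8
[{'uv': [418.5, 235.8], 'confidence': 0.76}]
```

```bash
python3 -m pendant '[[45,0,0,0.7,0,0,0],[45,0,0,1.5,0,0,0],[45,0,0,2.3,0,0,0],[45,0,0,3.0,0,0,0],[45,0,0,3.0,0,0,0],[26,0,0,3.0,0,0,0],[15,0,0,3.0,0,0,0],[15,0,0,3.0,0,0,0],[15,0,0,3.0,0,0,0],[15,0,0,3.0,0,0,0]]' 40
python3 -m pendant '[[15,0,0,-1,0,0,0],[15,0,0,-2,0,0,0],[15,0,0,-3,0,0,0],[15,0,0,-3.4,0,0,0],[15,0,0,-3.4,0,0,0],[15,0,0,-3.4,0,0,0],[15,0,0,-3.4,0,0,0],[15,0,0,-3.4,0,0,0],[15,0,0,-3.4,0,0,0],[15,0,0,-3.4,0,0,0]]' | grep -v rot
python3 g.py 427.5 175 125 -0.6
```

```text
time_s: 3.45
tcp_pos: [0.4646, -0.2273, 0.0215]
tool_rot: [[0.167, 0.986, 0.002], [0.986, -0.167, -0.002], [-0.001, 0.002, -1.0]]
contact_force: [-2.8, -1.5, 9.9]
opening: 0.0251
time_s: 4.45
tcp_pos: [0.4638, -0.2265, 0.1217]
contact_force: [0.0, -0.7, -0.9]
opening: 0.0246
now [ 463.8 -226.5  121.7] F [ 0.  -0.7 -0.9] t 4.45 open 24.6
shift [12.99 -3.42 -0.1 ] turn [-0.01 -0.   -1.8 ]
```

```bash
python3 -m pendant '[[15,13,-3.4,-0.1,0,0,-1.8],[15,13,-3.4,-0.1,0,0,-1.8],[15,13,-3.4,-0.1,0,0,-1.8],[15,13,-3.4,-0.1,0,0,-1.8],[15,13,-3.4,-0.1,0,0,-1.8],[15,13,-3.4,-0.1,0,0,-1.8],[15,13,-3.4,-0.1,0,0,-1.8],[15,13,-3.4,-0.1,0,0,-1.8],[15,13,-3.4,-0.1,0,0,-1.8],[15,13,-3.4,-0.1,0,0,-1.8]]' | grep -v rot
python3 -m pendant '[[15,0,0,1,0,0,0],[15,0,0,2,0,0,0],[15,0,0,2.8,0,0,0],[15,0,0,3.3,0,0,0],[15,0,0,3.45,0,0,0],[15,0,0,3.45,0,0,0],[15,0,0,3.45,0,0,0],[15,0,0,3.45,0,0,0],[15,0,0,3.45,0,0,0],[15,0,0,3.45,0,0,0]]' | grep -v rot
```

```text
time_s: 5.45
tcp_pos: [0.4281, 0.1761, 0.1249]
contact_force: [-0.3, -0.6, -1.6]
opening: 0.025
time_s: 6.45
tcp_pos: [0.4287, 0.1751, 0.022]
contact_force: [0.4, 0.1, -1.2]
opening: 0.0251
```

```bash
python3 -m pendant '[[15,0,0,0.06,0,0,0],[15,0,0,0.06,0,0,0],[30,0,0,0.06,0,0,0],[42,0,0,0.06,0,0,0],[42,0,0,0.06,0,0,0],[42,0,0,-1,0,0,0],[42,0,0,-2.3,0,0,0],[42,0,0,-3.8,0,0,0],[42,0,0,-5,0,0,0],[42,0,0,-5,0,0,0]]' | grep -v rot
python3 g.py 583 63.4 170 4.07
```

```text
time_s: 7.45
tcp_pos: [0.4307, 0.1759, 0.1762]
contact_force: [0.5, -0.7, -1.2]
opening: 0.0426
now [430.7 175.9 176.2] F [ 0.5 -0.7 -1.2] t 7.45 open 42.6
shift [-3.7   5.12  0.23] turn [ 0.08 -0.03 -0.94]
```

```bash
python3 -m pendant '[[40,-3.7,5.12,0.23,0,0,-0.94],[40,-3.7,5.12,0.23,0,0,-0.94],[40,-3.7,5.12,0.23,0,0,-0.94],[40,-3.7,5.12,0.23,0,0,-0.94],[40,-3.7,5.12,0.23,0,0,-0.94],[40,-3.7,5.12,0.23,0,0,-0.94],[40,-3.7,5.12,0.23,0,0,-0.94],[40,-3.7,5.12,0.23,0,0,-0.94],[40,-3.7,5.12,0.23,0,0,-0.94],[40,-3.7,5.12,0.23,0,0,-0.94]]' | grep -v rot
python3 g.py 583 63.4 95.5 4.07
python3 -c "
from h import *
p,d=snap('scene');cv2.imwrite('pics/s2.png',cv2.resize(p[180:400,180:460,::-1],None,fx=2.8,fy=2.7))"
```

```text
time_s: 8.45
tcp_pos: [0.5806, 0.0628, 0.165]
contact_force: [0.8, -0.5, 0.4]
opening: 0.0399
now [580.6  62.8 165. ] F [ 0.8 -0.5  0.4] t 8.45 open 39.9
shift [0.01 0.08 2.32] turn [ 0.   -0.    0.01]
```

View pics/s2.png

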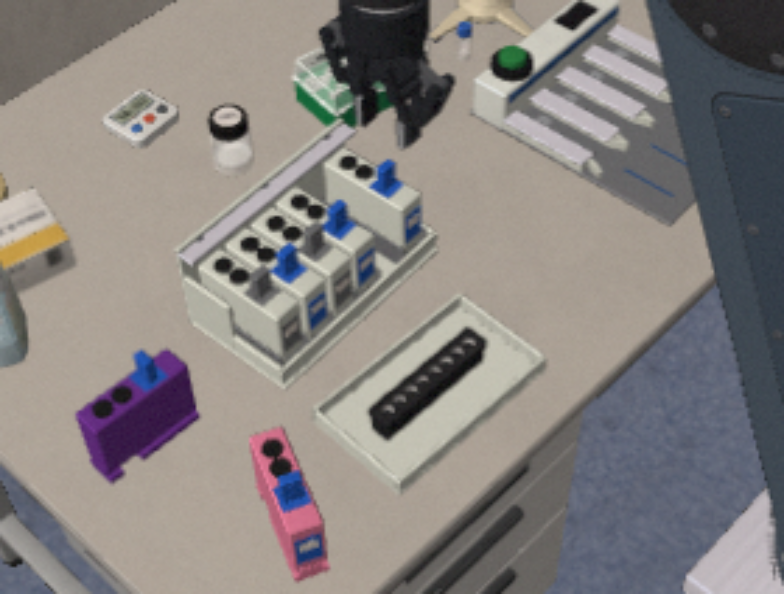

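The strip block lies in the tray at (428,380), and the gripper hovers over the blue tab at (388,180). I'll descend and grip.

```bash
python3 -m pendant '[[40,0,0,0.5,0,0,0],[40,0,0,1,0,0,0],[40,0,0,1.5,0,0,0],[40,0,0,2.0,0,0,0],[40,0,0,2.3,0,0,0],[40,0,0,2.3,0,0,0],[20,0,0,2.3,0,0,0],[3,0,0,2.3,0,0,0],[3,0,0,2.3,0,0,0],[3,0,0,2.3,0,0,0]]' 60| grep -v rot
python3 g.py 583 63.4 95.5 4.07
```

```text
time_s: 9.5
tcp_pos: [0.5815, 0.0624, 0.0965]
contact_force: [1.4, 0.8, 5.3]
opening: 0.0087
now [581.5  62.4  96.5] F [1.4 0.8 5.3] t 9.5 open 8.7
shift [0.03 0.05 0.03] turn [ 0.02 -0.    0.  ]
```

```bash
python3 -m pendant '[[3,0,-0.07,0,0,0,0],[3,0,-0.17,-0.05,-0.5,0,0],[3,0,-0.27,-0.09,-1,0,0],[3,0,-0.375,-0.13,-1.5,0,0],[3,0,-0.48,-0.17,-2,0,0],[3,0,-0.587,-0.2,-2.5,0,0],[3,0,-0.69,-0.23,-3,0,0],[3,0,-0.69,-0.23,-3,0,0],[3,0,-0.69,-0.23,-3,0,0],[3,0,-0.69,-0.23,-3,0,0]]' 60| grep -v rot
python3 g.py 583 63.4 95.5 4.07 15
```

```text
time_s: 10.5
tcp_pos: [0.5604, 0.0609, 0.1025]
contact_force: [-0.3, 0.3, -3.2]
opening: 0.0092
now [560.4  60.9 102.5] F [-0.3  0.3 -3.2] t 10.5 open 9.2
shift [0.03 0.67 0.42] turn [-0.02 -0.    0.  ]
```

```bash
python3 -m pendant '[[3,0,0.01,-0.28,0,0,0],[3,0,0.02,-0.57,0,0,0],[3,0,0.02,-0.86,0,0,0],[3,0,0.02,-0.86,0,0,0],[3,0,-0.3,-0.97,0,0,0],[3,0,-0.6,-1.06,0,0,0],[3,0,-0.95,-1.17,0,0,0],[3,0,-1.25,-1.27,0,0,0],[3,0,-1.25,-1.27,0,0,0],[3,0,-1.25,-1.27,0,0,0]]' 60| grep -v rot
python3 -m pendant '[[3,0,0.1,-0.4,0,0,0],[3,0,0.3,-1.1,0,0,0],[3,0,0.55,-2.05,0,0,0],[3,0,0.85,-3.15,0,0,0],[3,0,0.98,-3.65,0,0,0],[3,0,0.98,-3.65,0.6,0,0],[3,0,0.98,-3.65,1.5,0,0],[3,0,0.98,-3.65,2.4,0,0],[3,0,0.98,-3.65,3,0,0],[3,0,0.98,-3.65,3,0,0]]' 60
python3 g.py 425.5 -323.6 135 2.85
```

```text
time_s: 11.5
tcp_pos: [0.5143, 0.0576, 0.13]
contact_force: [0.8, 1.1, -1.5]
opening: 0.0085
time_s: 12.5
tcp_pos: [0.5155, 0.0577, 0.2421]
tool_rot: [[-0.071, 0.997, -0.002], [0.997, 0.071, -0.0], [-0.0, -0.002, -1.0]]
contact_force: [-0.8, 0.2, -2.8]
opening: 0.0085
now [515.5  57.7 242.1] F [-0.8  0.2 -2.8] t 12.5 open 8.5
shift [-12.46  -3.89   3.58] turn [-0.03  0.    0.25]
```

```bash
python3 -m pendant '[[3,-12.46,-3.8,3.5,0,0,0.25],[3,-12.46,-3.8,3.5,0,0,0.25],[3,-12.46,-3.8,3.5,0,0,0.25],[3,-12.46,-3.8,3.5,0,0,0.25],[3,-12.46,-3.8,3.5,0,0,0.25],[3,-12.46,-3.8,3.5,0,0,0.25],[3,-12.46,-3.8,3.5,0,0,0.25],[3,-12.46,-3.8,3.5,0,0,0.25],[3,-12.46,-3.8,3.5,0,0,0.25],[3,-12.46,-3.8,3.5,0,0,0.25]]' 60| grep -v rot
python3 g.py 428 -323.6 98.5 2.85
python3 -c "
from h import *
p,d=snap('scene');cv2.imwrite('pics/s3.png',cv2.resize(p[130:330,240:500,::-1],None,fx=3,fy=3))"
```

```text
time_s: 13.5
tcp_pos: [0.4266, -0.3244, 0.1377]
contact_force: [0.2, 0.3, -2.2]
opening: 0.0091
now [ 426.6 -324.4  137.7] F [ 0.2  0.3 -2.2] t 13.5 open 9.1
shift [0.02 0.05 1.31] turn [ 0.01  0.   -0.03]
```

View pics/s3.png

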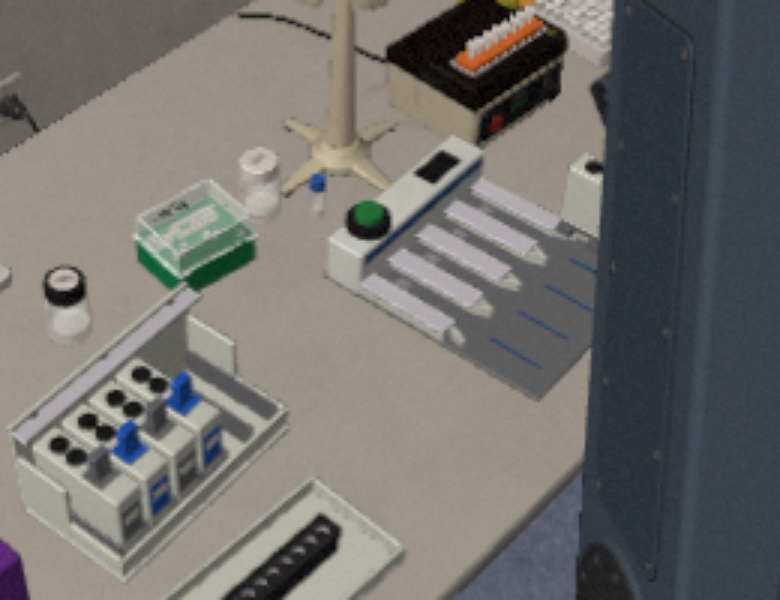

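The cassette is out and its neighbours are undisturbed. The lanes are free, and the first cassette is at the mouth of lane 4, partly hidden by the arm at (585,190). I'll lower it and regrip.

```bash
python3 -m pendant '[[3,0,0,0.3,0,0,0],[3,0,0,0.6,0,0,0],[3,0,0,0.9,0,0,0],[3,0,0,1.15,0,0,0],[3,0,0,1.25,0,0,0],[3,0,0,1.32,0,0,0],[3,0,0,1.35,0,0,0],[3,0,0,1.35,0,0,0],[3,0,0,1.35,0,0,0],[3,0,0,1.35,0,0,0]]' 60| grep -v rot
python3 g.py 428 -323.6 97 2.85

```

```text
time_s: 14.55
tcp_pos: [0.4274, -0.3235, 0.0978]
contact_force: [-1.0, 0.1, -3.3]
opening: 0.0089
now [ 427.4 -323.5   97.8] F [-1.   0.1 -3.3] t 14.55 open 8.9
shift [-0.    0.02  0.03] turn [ 0.  0. -0.]
```

```bash
python3 -m pendant '[[3,0,0,0.02,0,0,0],[3,0,0,0.05,0,0,0],[3,0,0,0.05,0,0,0],[14,0,0,0.05,0,0,0],[14,0,0,0.05,0,0,0],[14,0,0,0.05,0,0,0],[3,0,0,0.05,0,0,0],[3,0,0,0.05,0,0,0],[3,0,0,0.05,0,0,0],[3,0,0,0.05,0,0,0]]' 60| grep -v rot
python3 g.py 546.6 -317.6 96 2.85

```

```text
time_s: 15.55
tcp_pos: [0.4275, -0.3235, 0.0962]
contact_force: [1.5, 0.2, 1.9]
opening: 0.009
now [ 427.5 -323.5   96.2] F [1.5 0.2 1.9] t 15.55 open 9.0
shift [-0.    3.98  0.01] turn [ 0.  0. -0.]
```

```bash
python3 -m pendant '[[3,0,0.2,0,0,0,0],[3,0,0.4,0,0,0,0],[3,0,0.6,0,0,0,0],[3,0,0.8,0,0,0,0],[3,0,1.0,0,0,0,0],[3,0,1.2,0,0,0,0],[3,0,1.4,0,0,0,0],[3,0,1.6,0,0,0,0],[3,0,1.8,0,0,0,0],[3,0,2.0,0,0,0,0]]' 60| grep -v rot
python3 -m pendant '[[3,0,0.2,0,0,0,0],[3,0,0.4,0,0,0,0],[3,0,0.6,0,0,0,0],[3,0,0.8,0,0,0,0],[3,0,1.0,0,0,0,0],[3,0,1.2,0,0,0,0],[3,0,1.4,0,0,0,0],[3,0,1.6,0,0,0,0],[3,0,1.7,0,0,0,0],[3,0,1.7,0,0,0,0]]' 60
python3 g.py 547 -317.7 96 2.85

```

```text
time_s: 16.55
tcp_pos: [0.487, -0.3205, 0.0962]
contact_force: [-6.4, -0.8, 12.3]
opening: 0.0093
time_s: 17.55
tcp_pos: [0.5385, -0.3179, 0.0961]
tool_rot: [[-0.05, 0.999, -0.0], [0.999, 0.05, -0.0], [-0.0, -0.0, -1.0]]
contact_force: [0.2, -0.0, 5.1]
opening: 0.0091
now [ 538.5 -317.9   96.1] F [ 0.2 -0.   5.1] t 17.55 open 9.1
shift [-0.01  0.28  0.  ] turn [-0.  0.  0.]
```

```bash
python3 -m pendant '[[3,0,0.04,0,0,0,0],[3,0,0.08,0,0,0,0],[3,0,0.12,0,0,0,0],[3,0,0.16,0,0,0,0],[3,0,0.2,0,0,0,0],[3,0,0.24,0,0,0,0],[3,0,0.28,0,0,0,0],[3,0,0.3,0,0,0,0],[3,0,0.32,0,0,0,0],[3,0,0.32,0,0,0,0]]' 60

```

```text
time_s: 18.55
tcp_pos: [0.5469, -0.3175, 0.0962]
tool_rot: [[-0.049, 0.999, -0.002], [0.999, 0.049, -0.0], [-0.0, -0.002, -1.0]]
contact_force: [-9.5, -0.5, 10.8]
opening: 0.0082
```

```bash
python3 -m pendant '[[3,0,0.03,0,0,0,0],[3,0,0.06,0,0,0,0],[3,0,0.06,0,0,0,0],[3,0,0.06,0,0,0,0],[3,0,0.06,0,0,0,0],[3,0,0.06,0,0,0,0],[3,0,0.06,0,0,0,0],[3,0,0.06,0,0,0,0],[3,0,0.06,0,0,0,0],[3,0,0.06,0,0,0,0]]' 60

```

```text
time_s: 19.55
tcp_pos: [0.547, -0.3175, 0.0962]
tool_rot: [[-0.049, 0.999, -0.005], [0.999, 0.049, -0.0], [-0.0, -0.005, -1.0]]
contact_force: [-22.9, -1.2, 19.1]
opening: 0.0087
```

```bash
python3 -m pendant '[[20,0,-0.06,0,0,0,0],[40,0,-0.06,0,0,0,0],[40,0,-0.06,0,0,0,0],[40,0,-0.06,-0.4,0,0,0],[40,0,-0.06,-1.2,0,0,0],[40,0,-0.06,-2,0,0,0],[40,0,-0.06,-2.6,0,0,0],[40,0,-0.06,-2.8,0,0,0],[40,0,-0.06,-2.8,0,0,0],[40,0,-0.06,-2.8,0,0,0]]' 60 | grep -v rot
python3 g.py 577.5 131 170 4.07
```

```text
time_s: 20.55
tcp_pos: [0.5475, -0.3172, 0.1793]
contact_force: [-0.5, 0.7, -0.6]
opening: 0.0397
now [ 547.5 -317.2  179.3] F [-0.5  0.7 -0.6] t 20.55 open 39.7
shift [14.87  1.74  0.32] turn [-0.01 -0.01 -0.24]
```

```bash
python3 -m pendant '[[40,14.87,1.74,0.32,0,0,-0.24],[40,14.87,1.74,0.32,0,0,-0.24],[40,14.87,1.74,0.32,0,0,-0.24],[40,14.87,1.74,0.32,0,0,-0.24],[40,14.87,1.74,0.32,0,0,-0.24],[40,14.87,1.74,0.32,0,0,-0.24],[40,14.87,1.74,0.32,0,0,-0.24],[40,14.87,1.74,0.32,0,0,-0.24],[40,14.87,1.74,0.32,0,0,-0.24],[40,14.87,1.74,0.32,0,0,-0.24]]' 60 | grep -v rot
python3 - <<'E'
from meas import *
p,d=snap('top','top3.png');P=cloud('top',d);Z=P[...,2];H,S,V=cv2.split(cv2.cvtColor(p,cv2.COLOR_RGB2HSV))
m=(P[...,0]>.48)&(P[...,0]<.66)&(P[...,1]<-.13)&(P[...,1]>-.36)
comp(m&(Z>.113)&(Z<.128),P,'tab',8); comp(m&(Z>.083)&(Z<.098),P,'top91',50)
m=(P[...,0]>.36)&(P[...,0]<.5)&(P[...,1]>.05)&(P[...,1]<.28)
comp(m&(Z>.028)&(Z<.043)&(V<90),P,'strip',60)
E
python3 g.py 577.5 131 96 4.07
```

```text
time_s: 21.55
tcp_pos: [0.5769, 0.136, 0.1689]
contact_force: [-0.6, -0.3, -0.4]
opening: 0.0399
tab 35 px [462.0, 263.0] med z 119.8 rect [ 546.7 -316.4] [18.4  8.8] 89.0
top91 512 px [457.0, 256.0] med z 90.0 rect [ 565.8 -315.9] [100.7  31.6] 3.4
now [576.9 133.4 169. ] F [ 0.3 -0.7  0. ] t 21.6 open 40.0
shift [-0.08  0.02  2.43] turn [-0.02  0.    0.04]
```

```bash
python3 -m pendant '[[40,0,0,0.5,0,0,0],[40,0,0,1,0,0,0],[40,0,0,1.6,0,0,0],[40,0,0,2.1,0,0,0],[40,0,0,2.43,0,0,0],[40,0,0,2.43,0,0,0],[20,0,0,2.43,0,0,0],[3,0,0,2.43,0,0,0],[3,0,0,2.43,0,0,0],[3,0,0,2.43,0,0,0]]' 60| grep -v rot
python3 g.py 577.5 131 95.5 4.07
```

```text
time_s: 22.6
tcp_pos: [0.5784, 0.1308, 0.0985]
contact_force: [0.4, -1.4, 6.6]
opening: 0.0088
now [578.4 130.8  98.5] F [ 0.4 -1.4  6.6] t 22.6 open 8.8
shift [ 0.01 -0.03  0.1 ] turn [ 0.02 -0.   -0.01]
```

```bash
python3 -m pendant '[[3,0,-0.07,0,0,0,0],[3,0,-0.17,-0.05,-0.5,0,0],[3,0,-0.27,-0.09,-1,0,0],[3,0,-0.375,-0.13,-1.5,0,0],[3,0,-0.48,-0.17,-2,0,0],[3,0,-0.587,-0.2,-2.5,0,0],[3,0,-0.69,-0.23,-3,0,0],[3,0,-0.69,-0.23,-3,0,0],[3,0,-0.69,-0.23,-3,0,0],[3,0,-0.69,-0.23,-3,0,0]]' 60| grep -v rot
python3 -m pendant '[[3,0,0.01,-0.28,0,0,0],[3,0,0.02,-0.57,0,0,0],[3,0,0.02,-0.86,0,0,0],[3,0,0.02,-0.86,0,0,0],[3,0,-0.3,-0.97,0,0,0],[3,0,-0.6,-1.06,0,0,0],[3,0,-0.95,-1.17,0,0,0],[3,0,-1.25,-1.27,0,0,0],[3,0,-1.25,-1.27,0,0,0],[3,0,-1.25,-1.27,0,0,0]]' 60| grep -v rot
```

```text
time_s: 23.6
tcp_pos: [0.5575, 0.1294, 0.1046]
contact_force: [0.5, -0.9, -3.7]
opening: 0.0087
time_s: 24.6
tcp_pos: [0.5111, 0.1261, 0.1318]
contact_force: [0.3, 0.4, -3.1]
opening: 0.0088
```

```bash
python3 -m pendant '[[3,0,0.1,-0.4,0,0,0],[3,0,0.3,-1.1,0,0,0],[3,0,0.55,-2.05,0,0,0],[3,0,0.85,-3.15,0,0,0],[3,0,0.98,-3.65,0,0,0],[3,0,0.98,-3.65,0.6,0,0],[3,0,0.98,-3.65,1.5,0,0],[3,0,0.98,-3.65,2.4,0,0],[3,0,0.98,-3.65,3,0,0],[3,0,0.98,-3.65,3,0,0]]' 60|grep -v rot
python3 g.py 425.5 -275.7 137 2.85
```

```text
time_s: 25.6
tcp_pos: [0.5124, 0.1261, 0.2439]
contact_force: [-0.2, -0.2, -3.6]
opening: 0.0087
now [512.4 126.1 243.9] F [-0.2 -0.2 -3.6] t 25.6 open 8.7
shift [-13.16  -3.82   3.58] turn [-0.03  0.    0.23]
```

```bash
python3 -m pendant '[[3,-13.16,-3.82,3.58,0,0,0.23],[3,-13.16,-3.82,3.58,0,0,0.23],[3,-13.16,-3.82,3.58,0,0,0.23],[3,-13.16,-3.82,3.58,0,0,0.23],[3,-13.16,-3.82,3.58,0,0,0.23],[3,-13.16,-3.82,3.58,0,0,0.23],[3,-13.16,-3.82,3.58,0,0,0.23],[3,-13.16,-3.82,3.58,0,0,0.23],[3,-13.16,-3.82,3.58,0,0,0.23],[3,-13.16,-3.82,3.58,0,0,0.23]]' 60| grep -v rot
python3 -m pendant '[[3,0,0,0.3,0,0,0],[3,0,0,0.6,0,0,0],[3,0,0,0.9,0,0,0],[3,0,0,1.1,0,0,0],[3,0,0,1.15,0,0,0],[3,0,0,1.15,0,0,0],[3,0,0,1.15,0,0,0],[3,0,0,1.15,0,0,0],[3,0,0,1.15,0,0,0],[3,0,0,1.15,0,0,0]]' 60| grep -v rot
python3 g.py 425.5 -275.7 98 2.85
```

```text
time_s: 26.6
tcp_pos: [0.4235, -0.2786, 0.1367]
contact_force: [0.1, 0.9, -3.8]
opening: 0.0086
time_s: 27.6
tcp_pos: [0.4247, -0.276, 0.1032]
contact_force: [-0.1, -1.2, -2.9]
opening: 0.0086
now [ 424.7 -276.   103.2] F [-0.1 -1.2 -2.9] t 27.6 open 8.6
shift [0.01 0.03 0.17] turn [0.   0.   0.01]
```

```bash
python3 -m pendant '[[3,0,0,0.08,0,0,0],[3,0,0,0.14,0,0,0],[3,0,0,0.18,0,0,0],[3,0,0,0.18,0,0,0],[14,0,0,0.18,0,0,0],[14,0,0,0.2,0,0,0],[14,0,0,0.2,0,0,0],[3,0,0,0.2,0,0,0],[3,0,0,0.2,0,0,0],[3,0,0,0.2,0,0,0]]' 60| grep -v rot
python3 g.py 544.6 -269.7 96.5 2.85
```

```text
time_s: 28.6
tcp_pos: [0.4249, -0.2759, 0.0971]
contact_force: [1.2, 0.6, 1.2]
opening: 0.0087
now [ 424.9 -275.9   97.1] F [1.2 0.6 1.2] t 28.6 open 8.7
shift [0.01 4.   0.02] turn [0.   0.   0.01]
```

```bash
python3 -m pendant '[[3,0,0.2,0,0,0,0],[3,0,0.4,0,0,0,0],[3,0,0.6,0,0,0,0],[3,0,0.8,0,0,0,0],[3,0,1.0,0,0,0,0],[3,0,1.2,0,0,0,0],[3,0,1.4,0,0,0,0],[3,0,1.6,0,0,0,0],[3,0,1.8,0,0,0,0],[3,0,2.0,0,0,0,0]]' 60| grep -v rot
python3 -m pendant '[[3,0,0.2,0,0,0,0],[3,0,0.4,0,0,0,0],[3,0,0.6,0,0,0,0],[3,0,0.8,0,0,0,0],[3,0,1.0,0,0,0,0],[3,0,1.2,0,0,0,0],[3,0,1.4,0,0,0,0],[3,0,1.6,0,0,0,0],[3,0,1.7,0,0,0,0],[3,0,1.7,0,0,0,0]]' 60|grep -v rot
python3 -m pendant '[[3,0,0.04,0,0,0,0],[3,0,0.08,0,0,0,0],[3,0,0.12,0,0,0,0],[3,0,0.16,0,0,0,0],[3,0,0.2,0,0,0,0],[3,0,0.24,0,0,0,0],[3,0,0.28,0,0,0,0],[3,0,0.32,0,0,0,0],[3,0,0.36,0,0,0,0],[3,0,0.36,0,0,0,0]]' 60

```

```text
time_s: 29.6
tcp_pos: [0.4846, -0.2734, 0.0973]
contact_force: [-9.5, -4.3, 11.8]
opening: 0.0089
time_s: 30.6
tcp_pos: [0.536, -0.2709, 0.0972]
contact_force: [-4.3, -3.9, 4.9]
opening: 0.0087
time_s: 31.6
tcp_pos: [0.5449, -0.2705, 0.0973]
tool_rot: [[-0.05, 0.999, -0.003], [0.999, 0.05, -0.002], [-0.002, -0.003, -1.0]]
contact_force: [-19.2, -5.2, 16.6]
opening: 0.0091
```

```bash
python3 -m pendant '[[20,0,-0.06,0,0,0,0],[40,0,-0.06,0,0,0,0],[40,0,-0.06,0,0,0,0],[40,0,-0.06,-0.4,0,0,0],[40,0,-0.06,-1.2,0,0,0],[40,0,-0.06,-2,0,0,0],[40,0,-0.06,-2.6,0,0,0],[40,0,-0.06,-2.8,0,0,0],[40,0,-0.06,-2.8,0,0,0],[40,0,-0.06,-2.8,0,0,0]]' 60 | grep -v rot
python3 g.py 573.3 199 170 4.07
```

```text
time_s: 32.6
tcp_pos: [0.5443, -0.2696, 0.1803]
contact_force: [-0.3, 0.4, 0.0]
opening: 0.0402
now [ 544.3 -269.6  180.3] F [-0.3  0.4  0. ] t 32.6 open 40.2
shift [15.55  1.76  0.35] turn [-0.01 -0.01 -0.23]
```

```bash
python3 -m pendant '[[40,15.55,1.76,0.35,0,0,-0.23],[40,15.55,1.76,0.35,0,0,-0.23],[40,15.55,1.76,0.35,0,0,-0.23],[40,15.55,1.76,0.35,0,0,-0.23],[40,15.55,1.76,0.35,0,0,-0.23],[40,15.55,1.76,0.35,0,0,-0.23],[40,15.55,1.76,0.35,0,0,-0.23],[40,15.55,1.76,0.35,0,0,-0.23],[40,15.55,1.76,0.35,0,0,-0.23],[40,15.55,1.76,0.35,0,0,-0.23]]' 60 | grep -v rot
python3 - <<'E'
from meas import *
p,d=snap('top','top4.png');P=cloud('top',d);Z=P[...,2]
m=(P[...,0]>.48)&(P[...,0]<.66)&(P[...,1]<-.13)&(P[...,1]>-.36)
comp(m&(Z>.113)&(Z<.128),P,'tab',8)
E
python3 g.py 573.3 199 96 4.07
```

```text
time_s: 33.6
tcp_pos: [0.5727, 0.2027, 0.169]
contact_force: [0.1, -1.5, 0.1]
opening: 0.0401
tab 36 px [462.0, 263.0] med z 120.3 rect [ 546.6 -316.3] [17.3  8.8] 88.9
tab 39 px [441.0, 264.0] med z 118.6 rect [ 544.7 -268.1] [17.9  9.7] 88.6
now [572.8 203.8 168.8] F [-1.5  2.8 -0.8] t 33.65 open 40.3
shift [-0.16  0.01  2.43] turn [-0.02 -0.01  0.04]
```

```bash
python3 -m pendant '[[40,0,0,0.1,0,0,0],[40,0,0,0.2,0,0,0],[40,0,0,0.8,0,0,0],[40,0,0,1.5,0,0,0],[40,0,0,2.1,0,0,0],[40,0,0,2.43,0,0,0],[40,0,0,2.43,0,0,0],[15,0,0,2.43,0,0,0],[3,0,0,2.43,0,0,0],[3,0,0,2.43,0,0,0]]' 60| grep -v rot
python3 g.py 573.3 199 96 4.07
```

```text
time_s: 34.65
tcp_pos: [0.574, 0.1988, 0.0983]
contact_force: [-1.2, -0.6, -1.2]
opening: 0.0087
now [574.  198.8  98.3] F [-1.2 -0.6 -1.2] t 34.65 open 8.7
shift [ 0.01 -0.02  0.08] turn [ 0.01 -0.   -0.01]
```

```bash
python3 -m pendant '[[3,0,-0.07,0,0,0,0],[3,0,-0.17,-0.05,-0.5,0,0],[3,0,-0.27,-0.09,-1,0,0],[3,0,-0.375,-0.13,-1.5,0,0],[3,0,-0.48,-0.17,-2,0,0],[3,0,-0.587,-0.2,-2.5,0,0],[3,0,-0.69,-0.23,-3,0,0],[3,0,-0.69,-0.23,-3,0,0],[3,0,-0.69,-0.23,-3,0,0],[3,0,-0.69,-0.23,-3,0,0]]' 60| grep -v rot
python3 -m pendant '[[3,0,0.01,-0.28,0,0,0],[3,0,0.02,-0.57,0,0,0],[3,0,0.02,-0.86,0,0,0],[3,0,0.02,-0.86,0,0,0],[3,0,-0.3,-0.97,0,0,0],[3,0,-0.6,-1.06,0,0,0],[3,0,-0.95,-1.17,0,0,0],[3,0,-1.25,-1.27,0,0,0],[3,0,-1.25,-1.27,0,0,0],[3,0,-1.25,-1.27,0,0,0]]' 60| grep -v rot
python3 -m pendant '[[3,0,0.1,-0.4,0,0,0],[3,0,0.3,-1.1,0,0,0],[3,0,0.55,-2.05,0,0,0],[3,0,0.85,-3.15,0,0,0],[3,0,0.98,-3.65,0,0,0],[3,0,0.98,-3.65,0.6,0,0],[3,0,0.98,-3.65,1.5,0,0],[3,0,0.98,-3.65,2.4,0,0],[3,0,0.98,-3.65,3,0,0],[3,0,0.98,-3.65,3,0,0]]' 60|grep -v rot
python3 g.py 423 -227.8 137 2.85
```

```text
time_s: 35.65
tcp_pos: [0.5535, 0.1974, 0.1047]
contact_force: [0.2, -0.3, -3.3]
opening: 0.009
time_s: 36.65
tcp_pos: [0.5071, 0.1942, 0.1319]
contact_force: [0.1, -0.4, -3.5]
opening: 0.0086
time_s: 37.65
tcp_pos: [0.5084, 0.194, 0.244]
contact_force: [0.3, 1.0, -3.4]
opening: 0.0087
now [508.4 194.  244. ] F [ 0.3  1.  -3.4] t 37.65 open 8.7
shift [-13.83  -3.81   3.58] turn [-0.02  0.01  0.23]
```

```bash
python3 -m pendant '[[3,-13.83,-3.81,3.58,0,0,0.23],[3,-13.83,-3.81,3.58,0,0,0.23],[3,-13.83,-3.81,3.58,0,0,0.23],[3,-13.83,-3.81,3.58,0,0,0.23],[3,-13.83,-3.81,3.58,0,0,0.23],[3,-13.83,-3.81,3.58,0,0,0.23],[3,-13.83,-3.81,3.58,0,0,0.23],[3,-13.83,-3.81,3.58,0,0,0.23],[3,-13.83,-3.81,3.58,0,0,0.23],[3,-13.83,-3.81,3.58,0,0,0.23]]' 60| grep -v rot
python3 -m pendant '[[3,0,0,0.1,0,0,0],[3,0,0,0.3,0,0,0],[3,0,0,0.6,0,0,0],[3,0,0,0.9,0,0,0],[3,0,0,1.1,0,0,0],[3,0,0,1.15,0,0,0],[3,0,0,1.15,0,0,0],[3,0,0,1.15,0,0,0],[3,0,0,1.15,0,0,0],[3,0,0,1.15,0,0,0]]' 60| grep -v rot
python3 g.py 423 -227.8 98 2.85
```

```text
time_s: 38.65
tcp_pos: [0.4207, -0.2319, 0.1365]
contact_force: [-0.6, 0.3, -3.1]
opening: 0.0086
time_s: 39.65
tcp_pos: [0.4226, -0.228, 0.1034]
contact_force: [-0.2, 0.4, -2.6]
opening: 0.0084
now [ 422.6 -228.   103.4] F [-0.2  0.4 -2.6] t 39.65 open 8.4
shift [0.01 0.01 0.18] turn [0.   0.   0.01]
```

```bash
python3 -m pendant '[[3,0,0,0.08,0,0,0],[3,0,0,0.14,0,0,0],[3,0,0,0.18,0,0,0],[3,0,0,0.18,0,0,0],[14,0,0,0.18,0,0,0],[14,0,0,0.2,0,0,0],[14,0,0,0.2,0,0,0],[3,0,0,0.2,0,0,0],[3,0,0,0.2,0,0,0],[3,0,0,0.2,0,0,0]]' 60| grep -v rot
python3 g.py 542.3 -221.8 96.5 2.85
python3 -m pendant '[[3,0,0.2,0,0,0,0],[3,0,0.4,0,0,0,0],[3,0,0.6,0,0,0,0],[3,0,0.8,0,0,0,0],[3,0,1.0,0,0,0,0],[3,0,1.2,0,0,0,0],[3,0,1.4,0,0,0,0],[3,0,1.6,0,0,0,0],[3,0,1.8,0,0,0,0],[3,0,2.0,0,0,0,0]]' 60| grep -v rot
```

```text
time_s: 40.65
tcp_pos: [0.4224, -0.2278, 0.0971]
contact_force: [0.1, -0.5, -2.4]
opening: 0.0088
now [ 422.4 -227.8   97.1] F [ 0.1 -0.5 -2.4] t 40.65 open 8.8
shift [-0.    4.    0.02] turn [-0.   -0.    0.01]
time_s: 41.65
tcp_pos: [0.4828, -0.2248, 0.0971]
contact_force: [-3.9, -0.7, 4.1]
opening: 0.0085
```

```bash
python3 -m pendant '[[3,0,0.2,0,0,0,0],[3,0,0.4,0,0,0,0],[3,0,0.6,0,0,0,0],[3,0,0.8,0,0,0,0],[3,0,1.0,0,0,0,0],[3,0,1.2,0,0,0,0],[3,0,1.4,0,0,0,0],[3,0,1.6,0,0,0,0],[3,0,1.7,0,0,0,0],[3,0,1.7,0,0,0,0]]' 60|grep -v rot
python3 -m pendant '[[3,0,0.04,0,0,0,0],[3,0,0.08,0,0,0,0],[3,0,0.12,0,0,0,0],[3,0,0.16,0,0,0,0],[3,0,0.2,0,0,0,0],[3,0,0.24,0,0,0,0],[3,0,0.28,0,0,0,0],[3,0,0.32,0,0,0,0],[3,0,0.36,0,0,0,0],[3,0,0.36,0,0,0,0]]' 60 |grep -v rot
```

```text
time_s: 42.65
tcp_pos: [0.5341, -0.2222, 0.0971]
contact_force: [1.0, -1.0, 1.8]
opening: 0.0089
time_s: 43.65
tcp_pos: [0.5424, -0.2218, 0.0972]
contact_force: [-16.2, -0.4, 13.1]
opening: 0.009
```

```bash
python3 -m pendant '[[20,0,-0.06,0,0,0,0],[40,0,-0.06,0,0,0,0],[40,0,-0.06,0,0,0,0],[40,0,-0.06,-0.4,0,0,0],[40,0,-0.06,-1.2,0,0,0],[40,0,-0.06,-2,0,0,0],[40,0,-0.06,-2.6,0,0,0],[40,0,-0.06,-2.8,0,0,0],[40,0,-0.06,-2.8,0,0,0],[40,0,-0.06,-2.8,0,0,0]]' 60 | grep -v rot
python3 -m pendant '[[0,5,-6,-1,0,0,0],[0,5,-6,-1,0,0,0],[0,5,-6,-1,0,0,0],[0,5,-6,-1,0,0,0],[0,5,-6,-1,0,0,0],[0,5,-6,-1,0,0,0],[0,5,-6,-1,0,0,0],[0,5,-6,-1,0,0,0],[0,5,-6,-1,0,0,0],[0,5,-6,-1,0,0,0]]' 60 | grep -v rot
cat > chk.py <<'E'
from meas import *
import sys
p,d=snap('top',sys.argv[1]);P=cloud('top',d);Z=P[...,2];H,S,V=cv2.split(cv2.cvtColor(p,cv2.COLOR_RGB2HSV))
X,Y=P[...,0],P[...,1]
m=(X>.48)&(X<.66)&(Y<-.13)&(Y>-.36)
comp(m&(Z>.113)&(Z<.128),P,'tab',8);comp(m&(Z>.083)&(Z<.098),P,'top',50)
comp(m&(H>45)&(H<85)&(S>120)&(Z>.05)&(Z<.1),P,'green',30)
m=(X>.36)&(X<.5)&(Y>.05)&(Y<.28)
comp(m&(Z>.028)&(Z<.043)&(V<90),P,'strip',60)
m=(X>.52)&(X<.64)&(Y>.04)&(Y<.25)
comp(m&(Z>.113)&(Z<.128),P,'racktab',8)
cv2.imwrite('pics/c'+sys.argv[1],cv2.resize(p[130:360,130:500,::-1],None,fx=2.15,fy=2.15,interpolation=3))
E
python3 chk.py top5.png; python3 g.py 631.5 -173 100 2.85
```

```text
time_s: 44.65
tcp_pos: [0.542, -0.2217, 0.1804]
contact_force: [0.3, -0.5, -0.6]
opening: 0.0398
time_s: 45.65
tcp_pos: [0.3552, -0.0814, 0.2107]
contact_force: [0.3, 0.3, 0.1]
opening: 0.0002
tab 37 px [462.0, 263.0] med z 119.7 rect [ 546.6 -316.5] [18.2  9.3] 88.4
tab 38 px [421.0, 265.0] med z 119.3 rect [ 543.1 -220. ] [16.7  9.3] 89.3
tab 39 px [441.0, 264.0] med z 119.1 rect [ 544.9 -268.9] [ 9.4 18.8] 0.7
top 512 px [457.0, 256.0] med z 89.9 rect [ 565.6 -315.6] [100.6  32.7] 3.0
top 506 px [437.0, 257.0] med z 90.1 rect [ 563.1 -267.4] [98.7 31.2] 2.5
top 503 px [417.0, 258.0] med z 89.8 rect [ 560.7 -219.7] [99.8 31.5] 3.1
green 58 px [395.0, 230.0] med z 76.6 rect [ 632.5 -172. ] [19.8 22.7] 67.5
strip 372 px [255.0, 316.0] med z 31.4 rect [429.2 168.7] [126.6  21.9] 89.5
racktab 36 px [252.0, 253.0] med z 119.9 rect [575.3 165.8] [17.4  9.8] 89.8
racktab 35 px [224.0, 255.0] med z 119.8 rect [571.3 231. ] [ 9.7 16.8] 0.5
now [355.1 -81.4 210.8] F [-0.9 -0.9 -0.5] t 45.7 open -0.1
shift [-3.51  9.05  3.68] turn [-0.01 -0.    0.  ]
```

View pics/ctop5.png

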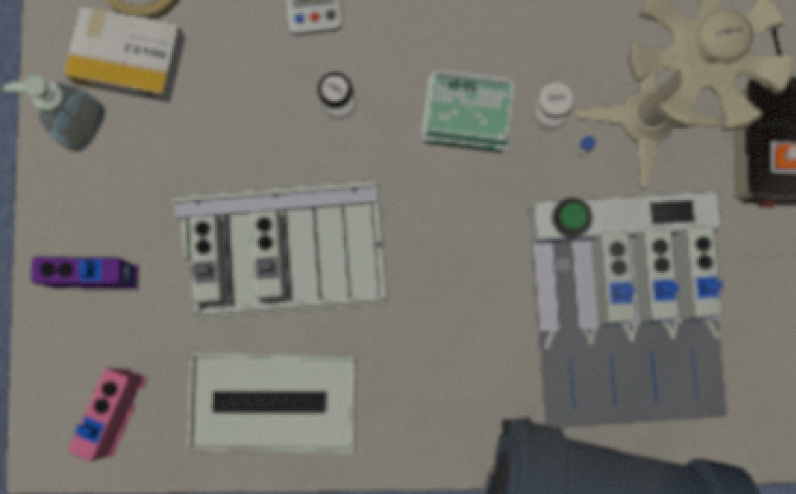

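All three blue cassettes are home in lanes 2–4 (tabs at (622,292), (665,290) and (708,287)), the strip is in the tray at (270,402), and both greys still stand in the rack. Next is the button, at (572,215).

```bash
python3 -m pendant '[[0,-3.52,9.05,2.6,0,0,0],[0,-3.52,9.05,2.6,0,0,0],[0,-3.52,9.05,2.6,0,0,0],[0,-3.52,9.05,2.6,0,0,0],[0,-3.52,9.05,2.6,0,0,0],[0,-3.52,9.05,2.6,0,0,0],[0,-3.52,9.05,2.6,0,0,0],[0,-3.52,9.05,2.6,0,0,0],[0,-3.52,9.05,2.6,0,0,0],[0,-3.52,9.05,2.6,0,0,0]]' | grep -v rot
python3 -m pendant '[[0,0,0,0.2,0,0,0],[0,0,0,0.5,0,0,0],[0,0,0,0.9,0,0,0],[0,0,0,1.3,0,0,0],[0,0,0,1.6,0,0,0],[0,0,0,1.72,0,0,0],[0,0,0,1.72,0,0,0],[0,0,0,1.72,0,0,0],[0,0,0,1.72,0,0,0],[0,0,0,1.72,0,0,0]]' | grep -v rot
python3 g.py 632 -172.5 78 2.85
```

```text
time_s: 46.7
tcp_pos: [0.6309, -0.1727, 0.1345]
contact_force: [-0.6, 0.8, -0.5]
opening: 0.0004
time_s: 47.7
tcp_pos: [0.6317, -0.1729, 0.082]
contact_force: [-0.2, 0.1, 0.1]
opening: 0.0002
now [ 631.7 -172.9   82. ] F [-0.2  0.1  0.1] t 47.7 open 0.2
shift [0.01 0.01 0.13] turn [0.01 0.   0.01]
```

```bash
python3 -m pendant '[[0,0,0,0.04,0,0,0],[0,0,0,0.08,0,0,0],[0,0,0,0.12,0,0,0],[0,0,0,0.16,0,0,0],[0,0,0,0.2,0,0,0],[0,0,0,0.24,0,0,0],[0,0,0,0.28,0,0,0],[0,0,0,0.32,0,0,0],[0,0,0,0.34,0,0,0],[0,0,0,0.34,0,0,0]]' | grep -v rot
```

```text
time_s: 48.7
tcp_pos: [0.6315, -0.1728, 0.0719]
contact_force: [-3.6, 1.2, 11.0]
opening: 0.0
```

```bash
python3 -m pendant '[[0,0,0,0.03,0,0,0],[0,0,0,0.06,0,0,0],[0,0,0,0.06,0,0,0],[0,0,0,0.06,0,0,0],[0,0,0,0.06,0,0,0],[0,0,0,0.06,0,0,0],[0,0,0,0.06,0,0,0],[0,0,0,0.06,0,0,0],[0,0,0,0.06,0,0,0],[0,0,0,0.06,0,0,0]]' | grep -v rot
```

```text
time_s: 49.7
tcp_pos: [0.6317, -0.1729, 0.0716]
contact_force: [-10.5, 3.2, 28.4]
opening: 0.0001
```

The button has bottomed out: the tool moved only 0.3 mm while the force rose to 28 N. I'll let go, back off and check.

```bash
python3 -m pendant '[[0,0,0,-0.1,0,0,0],[0,0,0,-0.3,0,0,0],[0,0,0,-0.7,0,0,0],[0,0,0,-1.3,0,0,0],[0,0,0,-2,0,0,0],[0,0,0,-3,0,0,0],[0,0,0,-4,0,0,0],[0,0,0,-4,0,0,0],[0,0,0,-4,0,0,0],[0,0,0,-4,0,0,0]]' | grep -v rot
python3 -m pendant '[[0,3,-9,-1,0,0,0],[0,3,-9,-1,0,0,0],[0,3,-9,-1,0,0,0],[0,3,-9,-1,0,0,0],[0,3,-9,-1,0,0,0],[0,3,-9,-1,0,0,0],[0,3,-9,-1,0,0,0],[0,3,-9,-1,0,0,0],[0,3,-9,-1,0,0,0],[0,3,-9,-1,0,0,0]]' | grep -v rot
python3 chk.py top6.png
python3 -c "
from h import *
p,d=snap('scene');cv2.imwrite('pics/s6.png',cv2.resize(p[130:400,200:480,::-1],None,fx=2.2,fy=2.2))"
```

```text
time_s: 50.7
tcp_pos: [0.6309, -0.1727, 0.1886]
contact_force: [0.3, -0.4, -0.3]
opening: -0.0004
time_s: 51.7
tcp_pos: [0.3577, -0.0967, 0.219]
contact_force: [0.2, -0.3, -0.8]
opening: 0.0002
tab 37 px [462.0, 263.0] med z 119.6 rect [ 546.7 -316.7] [18.5  9.3] 88.3
tab 38 px [421.0, 265.0] med z 119.5 rect [ 543.1 -220.2] [17.2  9.7] 88.0
tab 36 px [441.0, 264.0] med z 119.6 rect [ 544.9 -268.6] [18.   9.6] 89.0
top 516 px [457.0, 256.0] med z 90.3 rect [ 565.7 -316.1] [100.5  32.5] 3.5
top 506 px [437.0, 257.0] med z 90.3 rect [ 563.3 -267.5] [99.1 31.5] 2.7
top 507 px [417.0, 258.0] med z 90.1 rect [ 560.9 -219.7] [99.9 31. ] 3.3
green 58 px [395.0, 230.0] med z 77.0 rect [ 631.2 -172.3] [22.8 19.7] 26.1
strip 371 px [260.0, 327.0] med z 31.0 rect [402.6 156.5] [126.6  22. ] 89.4
racktab 36 px [252.0, 253.0] med z 119.3 rect [575.3 165.9] [17.9 10. ] 88.6
racktab 36 px [224.0, 255.0] med z 119.2 rect [571.5 231. ] [ 9.8 15.9] 1.7
```

View pics/s6.png

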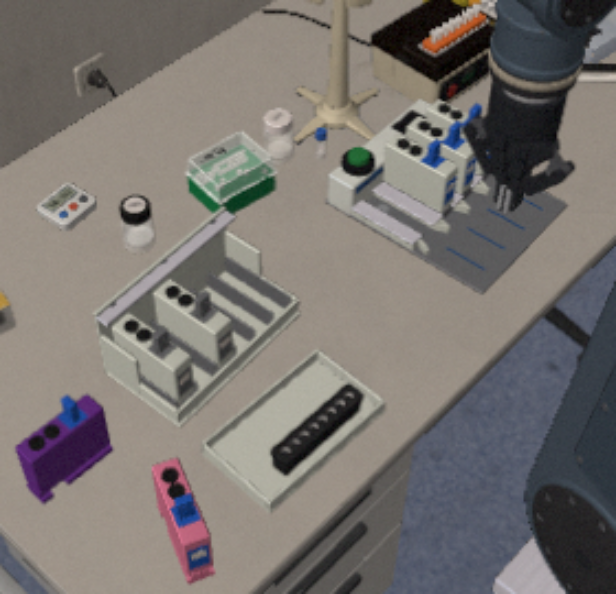

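The strip has been knocked about 27 mm but still lies flat inside the tray, at (316,430) in the picture. Everything else is as intended, so I'm handing in.

```bash
python3 -c "
from bench import robot
print(robot.sign_off())"
```

```text
the job is handed in; nothing more can be done
None
```

The job is done and handed in at about 52 s of robot time, with the arm standing clear of everything.

- **Strip block:** I moved it into the white tray first. Between the last two checks it was knocked about 27 mm inside the tray, but it still lies flat, within the walls.
- **Cassettes:** The start held three blue-tabbed cassettes. I tipped each out under the keeper bar and slid them into lanes 4, 3 and 2, leaving lane 1 empty. Each came to a hard stop within about 0.3 mm of the predicted home position. The final camera check put all three tabs within about 2 mm of home with their tops level. I judged the detents from that position, because I had no direct reading of them.
- **Start button:** I pressed it after all three were home. It bottomed out: force rose from 11 to 28 N with only 0.3 mm more travel. After release it sprang back to its original height of about 77 mm.
- **Left alone:** Both grey cassettes still stand in the rack at their starting positions. The jar and tip box looked unmoved in the pictures.

Apart from the strip moving inside the tray, no check failed or disagreed.

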